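Refit the burner knob and hold it in

TASK

The knob has come off the sprung D-shaped stem on top of the kiln's burner control box. First clear the white cup off the box by nesting it upright in its twin standing on the table, and let go of it; then pick up the knob, turn it so that the flat in its bore matches the flat of the stem, push it fully home, and push knob and stem on down against the spring as if to light the pilot. Finish while still gripping the knob and holding it pushed well in, and leave the other things on the table where they are.

Things in the scene. Friction and masses are not known exactly. Their poses are not given: they have to be found in the camera images.
- valve_box: Grey steel control box of a gas kiln, fixed to the table: 180 mm (its x) by 260 mm (its y), flat top (the deck) 60 mm above the table. Origin: centre of its underside. The bare stem rises from the deck at box x = 0, y = -60 mm, through a collar of radius 16 mm, 2 mm high. The cup to clear stands on the deck on the box's +y half.
- stem_top (a point): Centre (on the round part's axis) of the top end of the bare upright steel D-shaped stem, 16 mm in diameter, with one flat 1.2 mm from the axis on its own +x side; the top 2.5 mm are stepped in by 1 mm as a lead-in. 26 mm above the deck when not pressed. z axis up. The stem cannot turn, only be pushed straight down; this point goes down with it.
- stem (a joint): How far the stem is pushed down, in m: 0 at rest, at most 0.008. A spring pushes back with 3.6 N at first, rising to 10.8 N at 8 mm; it springs back when let go. A thin brass washer round the stem's foot, at the collar, carries a tongue 6 mm wide that points to the flat's side (stem +x), to 26 mm from the axis.
- knob_center (a point): Centre (on the axis, 20 mm above the underside) of the loose black plastic knob, 40 mm high, standing upright on the table, bore down, about 70 g. Round skirt 44 mm in diameter, 18 mm high; on it a straight grip bar 14 mm wide (along y), 22 mm high, from x = -21 to +21 mm, with a pointed nose at +x. Fully home on the stem, this point is 6 mm above stem_top and the nose points along the stem's +x.
- knob_nose (a point): Tip of the knob's pointed nose, 28 mm from the axis along the knob's +x, 29 mm above its underside; a thin line on top leads to it.
- knob_bore (a point): Centre of the bore's mouth, in the knob's underside (same axes as the knob). Blind D-shaped bore, 14 mm deep, 17.8 mm in diameter, its flat 2.1 mm from the axis on the +x (nose) side: 0.9 mm of clearance to the stem all round and about 7 degrees of play either way. Fully home, the stem's end meets the bottom of the bore and the underside is 12 mm above the deck with the stem up, 4 mm with it fully pressed.
- cup_center (a point): Centre (half-way up, on the axis) of the white ceramic cup that stands upright on the control box. Open round tapered cup, 70 mm high, outer diameter 62 mm at the rim and 40 mm at the foot, wall 4 mm, floor 5 mm, no handle, mass about 110 g. z axis up through the mouth.
- twin_center (a point): Centre (half-way up, on the axis) of the identical cup standing upright and empty on the table. A cup nested in it comes to rest with its centre about 28 mm higher than this one's (25 to 31 mm), so that its upper third stays exposed.
- jar: Bystander, not to be moved: amber glass jar, 60 mm diameter, 85 mm high; origin under its centre.
- bowl: Bystander, not to be moved: terracotta bowl, 116 mm diameter, 45 mm high; origin under its centre.
- pot: Bystander, not to be moved: grey plastic pot with white cap, 52 mm diameter, 55 mm high; origin under its centre.
- tin: Bystander, not to be moved: bare metal tin, 56 mm diameter, 70 mm high; origin under its centre.
- brush: Bystander, not to be moved: brush about 180 mm long lying on the table between robot and box, handle to its -x.
- tile: Bystander, not to be moved: square terracotta tile, 60 by 60 by 12 mm; origin under its centre.
- block: Bystander, not to be moved: wooden block, 70 by 45 by 30 mm; origin under its centre.

How it is judged:
By the outcome, as a careful person would: the job done as asked, in the order asked, and still so for the second after the job is handed in, while the arm keeps its last pose, push and grip.
It also fails if it takes over 50 s, if anything falls off the work surface, if the arm or the gripper's body presses on something with over 40 N, if the wrist force passes 120 N, or if a joint passes its speed limit or range.

ROBOT

A 6-joint arm with a two-finger parallel gripper is mounted at the origin on the work surface. World frame = base frame: x ahead of the robot, y to its left, z up, the work surface at z = 0. Lengths are in m, angles in degrees, forces in N, time in s.
With the tool pointing down it reaches from about 0.4 to 0.825 m from the base axis. Payload 7 kg.
Tool frame: the origin (TCP) lies between the finger pads; the fingertips stand 14 mm ahead of it and the grasp point (between the pads) lies 5 mm behind it; z points along the fingers, y is the line along which they close (so a half turn about z gives the same grasp; the last joint's range is limited). The gripper opens to 88 mm and grips with 3 to 60 N. Pads are 19 mm wide; open, the fingers measure 130 mm over their backs; the gripper's body (78 mm by 193 mm) begins 47 mm behind the grasp point.
Start: joints at [-54.597, 20.546, 0.682, 0, -70.136, -16.507], TCP at [0.219, -0.639, 0.241] pointing down, gripper open.
Joint ranges: [-176.03, 176.03], [-82.01, 121.73], [-58.28, 71.71], [-173.87, 95.51], [-174.79, -0.11], [-173.66, 173.66]. Speed limits (degrees/s): [136.94, 136.94, 172.46, 180, 180, 180].

INTERFACE

Orientations are given as [roll, pitch, yaw] about the fixed x, y, z axes, in that order (R = Rz(yaw) Ry(pitch) Rx(roll)).
In Python, from plant import status, cams, job gives the robot as it stands. The module is installed in compiled form; this text tells all that it offers.
- The arm moves only by the tool step_arm, never from a script. Its arguments are lists of equal length, an entry for each row: "xyz": the shift along the tool's x, y, z each as a share of 20 cm, from -1 to 1, a list of three; "yaw": the turn about the tool's z as a share of 360 degrees, from -1 to 1; "claw": the closure, from -1 (fully open) to 1 (shut). A call has 1 to 20 rows; each row is the pose to reach, as a shift and turn from the pose commanded when the call began, along the tool's axes at that moment, turning the shorter way round; what a row does not reach only later rows make up. A row lasts 1/12 s, in which the tool goes at most 41.7 mm and 7.16 degrees, less where a joint would pass 70% of its speed; a pose out of reach is approached as far as the arm can. A call with a number of a shift or a turn outside -1 to 1 is refused whole. A call with a gripper value outside its range is refused whole. The fingers move at their own pace and stop on an object; "grip_force" is the grip in N (left out, the last holds). Time passes only in rows, so rows that repeat a pose let the fingers close. It gives the time, the measured TCP pose, the force, the opening and the grip force at its end, in the units of the state.
- status.get_state(): the state, without advancing time (a new reading comes with each control period).
- cams.capture(name): name is "scene" or "top" or "wrist"; returns (picture, depth): 400x640x3 uint8, blue, green, red; 400x640 float32, m along the optical axis (not along the pixel's ray), 0 where there is no reading.
- cams.calibration(name): a dict with "mtx" (3x3 intrinsics, pixels), "camera_from_world" (4x4, takes a point from world to camera coordinates); the wrist camera has in their place "T_tool_cam" (4x4, takes a point from camera to tool coordinates, whose origin is the TCP and whose axes are the flange's). Camera axes: x right, y down, z forward; pixel columns grow to the right and rows downward; lengths in m; the calibration is good to about 2 mm. A picture is of the moment at which its call begins: read the wrist's pose just before it. calibration takes no time and is no camera call.
- job.close_job(): hands the job in; it is judged then, once.
The state is a dict: "time_s": time; "joints": joint angles; "qd": joint speeds; "joint_torque": joint torques, N m; "tcp_pos": TCP position; "eef_rot": TCP orientation; "contact_force": force on the tool from outside, world axes, zero at the start; "moment": the same for the moment, N m; "gripper_width": finger opening in m; "gripper_force": force on a finger pad.
Only numpy, scipy, OpenCV 4.12 (cv2) and the standard library are available. Lean on these libraries where they do the work, as an engineer would, in place of code of your own. Each camera call takes 0.05 s, during which the arm holds its last target. There are 200 camera calls.

## Working session

There is one attempt and no reset: what is moved stays moved. The work goes in short steps, Python scripts to look and compute and a tool call to move; the robot and the scene stay as the last step left them, time stands still between calls to the robot, and variables do not carry over. Pictures are saved under pics/ and viewed, at most 10 in all, crops included, and the job is handed in when it is done.

Besides the shell and the picture viewer there is one more tool, called as name([rows], argument=value, ...), one row to a line, values as JSON. step_arm: Moves the arm, as the interface text tells. Shift numbers are shares of 20 cm and turn numbers shares of 360 degrees, none past 1 either way. Its arguments: {"type":"object","properties":{"xyz":{"type":"array"},"yaw":{"type":"array"},"claw":{"type":"array"},"grip_force":{"type":"number"}},"required":["xyz","yaw","claw"]}

```bash
mkdir -p pics
cat > h.py <<'E'
import numpy as np, cv2
from plant import status, cams, job
from scipy.spatial.transform import Rotation as R
def tool():
    s=status.get_state(); T=np.eye(4); T[:3,:3]=R.from_euler('xyz',s['eef_rot'],degrees=True).as_matrix(); T[:3,3]=s['tcp_pos']; return T,s
def cam(name):
    "picture, depth, K, world_from_cam"
    c=cams.calibration(name); 
    if name=='wrist': T=tool()[0]@np.array(c['T_tool_cam'])
    else: T=np.linalg.inv(np.array(c['camera_from_world']))
    p,d=cams.capture(name); return p,d,np.array(c['mtx']),T
def pts(d,K,T):
    v,u=np.mgrid[:d.shape[0],:d.shape[1]]
    c=np.stack([(u-K[0,2])/K[0,0]*d,(v-K[1,2])/K[1,1]*d,d],-1)
    return c@T[:3,:3].T+T[:3,3]
def ray(uv,z,K,T):
    r=T[:3,:3]@np.linalg.solve(K,[uv[0],uv[1],1]); return T[:3,3]+r*(z-T[2,3])/r[2]
E
python3 - <<'E'
from h import *
for n in ['top','scene']:
    p,d,K,T=cam(n); cv2.imwrite(f'pics/{n}0.png',p); np.savez(f'{n}0.npz',p=p,d=d,K=K,T=T); print(n,K.tolist(),T.round(3).tolist())
print(status.get_state()); print(cams.calibration('wrist'))
E
```

```text
top [[370.6127157302832, 0.0, 321.2526139894693], [0.0, 370.6127157302832, 196.59898318253417], [0.0, 0.0, 1.0]] [[0.015, -0.998, 0.061, 0.487], [-1.0, -0.014, 0.015, -0.012], [-0.014, -0.061, -0.998, 1.167], [0.0, 0.0, 0.0, 1.0]]
scene [[408.2923968747994, 0.0, 320.2301161290564], [0.0, 408.2923968747994, 193.91569098768943], [0.0, 0.0, 1.0]] [[0.889, 0.304, -0.343, 0.973], [0.457, -0.62, 0.638, -0.769], [-0.019, -0.724, -0.69, 0.94], [0.0, 0.0, 0.0, 1.0]]
{'time_s': 0.1, 'joints': array([-5.45977462e+01,  2.05849520e+01,  6.38017742e-01, -1.80360348e-02,
       -7.01373383e+01, -1.65044969e+01]), 'qd': array([-0.05005334,  0.08215437,  0.16632296,  0.03368635,  0.04410878,
       -0.08585293]), 'joint_torque': array([-1.39431158e-03, -5.84161341e+01,  2.93749559e+01,  7.01547727e+00,
        1.01702049e-02, -5.85125531e-05]), 'tcp_pos': array([ 0.2184228 , -0.63822076,  0.23973465]), 'eef_rot': array([ 1.79914382e+02, -7.68580351e-03, -1.61108378e+02]), 'contact_force': array([ 0.28246696,  0.16511976, -0.01770574]), 'moment': array([-5.13297378e-05,  3.86016720e-02,  8.33452171e-03]), 'gripper_force': 0.0, 'gripper_width': 0.08774850399644353}
{'mtx': array([[314.56770058,   0.        , 322.03360034],
       [  0.        , 314.56770058, 198.37315496],
       [  0.        ,   0.        ,   1.        ]]), 'T_tool_cam': array([[-4.66316437e-04, -9.51478557e-01, -3.07714701e-01,
         8.41592813e-02],
       [ 9.99999831e-01, -3.37176896e-04, -4.72839846e-04,
         1.56651969e-03],
       [ 3.46142687e-04, -3.07714870e-01,  9.51478554e-01,
        -1.44613976e-01],
       [ 0.00000000e+00,  0.00000000e+00,  0.00000000e+00,
         1.00000000e+00]])}
```

View pics/top0.png

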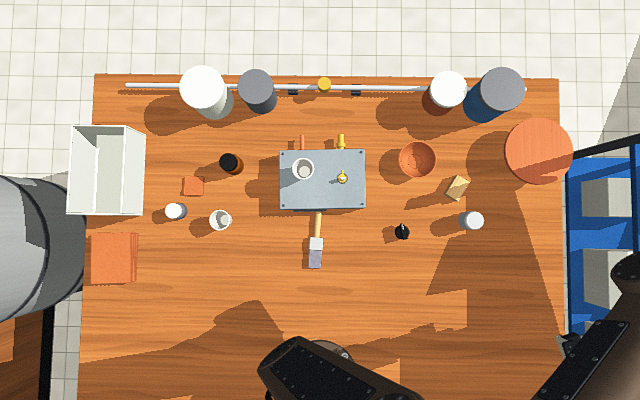

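View pics/scene0.png

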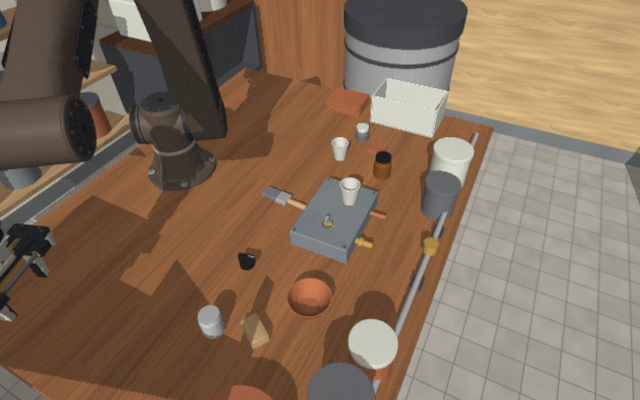

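The top view shows the cup on the box at about (303,169), the stem at (342,177), the twin at (220,220), and the knob at (402,232) with its nose roughly image-up. The scene view agrees. Next I turn these into rough positions.

Run:
```python
from h import *
f=np.load('top0.npz'); p,d,K,T=[f[k] for k in 'pdKT']
P=pts(d,K,T)
for n,uv,z in [('cup',(303,168),.13),('stem',(342,176),.086),('twin',(220,219),.07),('knob',(402,232),.035),('jar',(231,162),.085),('pot',(175,211),.055),('brush',(318,212),.02),('tile',(193,186),.012),('tin',(473,220),.07),('bowl',(417,160),.045),('block',(458,188),.03),('boxTL',(281,151),.06),('boxTR',(364,149),.06),('boxBR',(366,208),.06),('boxBL',(281,210),.06)]:
    print(n,ray(uv,z,K,T).round(3),P[uv[1],uv[0]].round(3))
for n,c,lo,hi in [('cup',(303,168),.122,.14),('twin',(220,219),.062,.08),('knob',(402,232),.03,.05)]:
    u,v=c; W=P[v-16:v+17,u-16:u+17].reshape(-1,3); m=(W[:,2]>lo)&(W[:,2]<hi); q=W[m][:,:2].astype(np.float32)
    print(n,len(q),cv2.minEnclosingCircle(q) if len(q)>3 else 0)
cv2.imwrite('pics/z.png',cv2.resize(p[130:250,200:440],None,fx=3,fy=3,interpolation=cv2.INTER_CUBIC))
```

```text
cup [0.63  0.056 0.13 ] [0.64 0.06 0.06]
stem [ 0.614 -0.056  0.086] [ 0.618 -0.057  0.057]
twin [0.483 0.303 0.07 ] [0.483 0.321 0.007]
knob [ 0.452 -0.242  0.035] [ 0.452 -0.242  0.037]
jar [0.651 0.272 0.085] [0.651 0.272 0.086]
pot [0.505 0.445 0.055] [0.505 0.445 0.055]
brush [0.509 0.014 0.02 ] [0.509 0.014 0.02 ]
tile [0.585 0.409 0.012] [0.585 0.409 0.012]
tin [ 0.491 -0.443  0.07 ] [ 0.491 -0.442  0.072]
bowl [ 0.671 -0.285  0.045] [ 0.678 -0.295  0.005]
block [ 0.589 -0.414  0.03 ] [ 0.589 -0.414  0.03 ]
boxTL [0.691 0.128 0.06 ] [0.69  0.128 0.063]
boxTR [ 0.7   -0.122  0.06 ] [ 0.7   -0.122  0.059]
boxBR [ 0.522 -0.13   0.06 ] [ 0.524 -0.136 -0.001]
boxBL [0.513 0.124 0.06 ] [0.514 0.131 0.002]
cup 110 ((0.6298039555549622, 0.055987708270549774), 0.03067440167069435)
twin 107 ((0.48166412115097046, 0.3052481412887573), 0.03073536977171898)
knob 81 ((0.4537973403930664, -0.24488049745559692), 0.023087410256266594)
```

View pics/z.png

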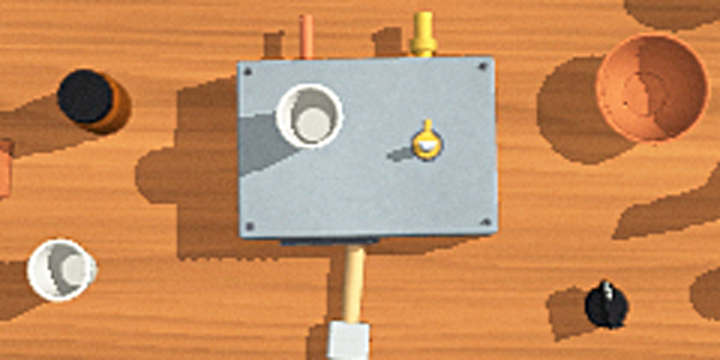

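The zoom shows the washer tongue pointing image-up (+x) from (427,145) to (428,122). The knob's nose points image-up at (605,283), and nothing crowds the twin at (61,269). I start moving and take a wrist look at the knob on the way.

step_arm([
  [-0.845,0.767,0],
  [-0.845,0.767,0],
  [-0.845,0.767,0],
  [-0.845,0.767,0],
  [-0.845,0.767,0],
  [-0.845,0.767,0],
  [-0.845,0.767,0],
], yaw=[0.0525,0.0525,0.0525,0.0525,0.0525,0.0525,0.0525], claw=[-1,-1,-1,-1,-1,-1,-1])

```text
time_s: 0.68
tcp_pos: [0.3303, -0.4355, 0.2409]
eef_rot: [180.0, 0.1, -179.8]
contact_force: [-0.3, 0.8, -1.1]
gripper_width: 0.0875
gripper_force: 0.0
```

step_arm([
  [-0.6,1,0],
  [-0.6,1,0],
  [-0.6,1,0],
  [-0.6,1,0],
  [-0.6,1,0],
  [-0.6,1,0],
  [-0.6,1,0],
  [-0.6,1,0],
], yaw=[0,0,0,0,0,0,0,0], claw=[-1,-1,-1,-1,-1,-1,-1,-1])

```text
time_s: 1.35
tcp_pos: [0.4493, -0.2378, 0.2403]
eef_rot: [180.0, -0.0, -179.9]
contact_force: [-0.6, -0.1, 0.2]
gripper_width: 0.0875
gripper_force: 0.0
```

Run:
```python
from h import *
p,d,K,T=cam('wrist'); np.savez('knobw.npz',p=p,d=d,K=K,T=T)
P=pts(d,K,T); m=(P[...,2]>.008)&(P[...,2]<.05)&(abs(P[...,0]-.452)<.05)&(abs(P[...,1]+.242)<.05)
v,u=np.nonzero(m); print(len(u),u.min(),u.max(),v.min(),v.max())
top=P[m&(P[...,2]>.034)]; sk=P[m&(P[...,2]>.013)&(P[...,2]<.022)]
print('top',cv2.minAreaRect(top[:,:2].astype(np.float32)),np.median(top[:,2])); print('all',cv2.minEnclosingCircle(sk[:,:2].astype(np.float32)))
c=p[max(v.min()-15,0):v.max()+15,max(u.min()-15,0):u.max()+15]; print(v.min()-15,u.min()-15,c.shape)
cv2.imwrite('pics/k1.png',cv2.resize(c,None,fx=5,fy=5,interpolation=cv2.INTER_CUBIC))
```

```text
1115 296 331 154 200
top ((0.45395469665527344, -0.24564361572265625), (0.04881826788187027, 0.014152893796563148), 13.782434463500977) 0.04055044335028782
all ((0.45025214552879333, -0.24646978080272675), 0.02130821906030178)
139 281 (76, 65, 3)
```

View pics/k1.png

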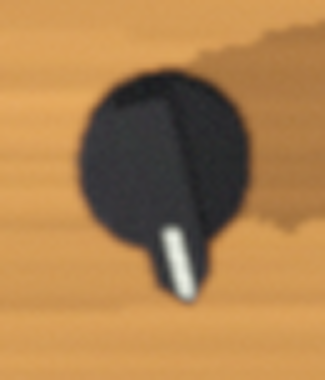

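The wrist view (image down = world +x, right = +y) shows the knob round, with its white line running to the nose at crop (190,297), down and slightly right. That gives an axis at (0.4505, -0.2465) and a yaw of about +13.8°. Next I look over the stem and cup.

step_arm([
  [-0.815,0.91,0],
  [-0.815,0.91,0],
  [-0.815,0.91,0],
  [-0.815,0.91,0],
  [-0.815,0.91,0],
  [-0.815,0.91,0],
  [-0.815,0.91,0],
  [-0.815,0.91,0],
  [-0.815,0.91,0],
], yaw=[0,0,0,0,0,0,0,0,0], claw=[-1,-1,-1,-1,-1,-1,-1,-1,-1])

```text
time_s: 2.15
tcp_pos: [0.6113, -0.058, 0.2399]
eef_rot: [-180.0, -0.1, 179.9]
contact_force: [-0.5, 0.2, -0.3]
gripper_width: 0.0876
gripper_force: 0.0
```

Run:
```python
from h import *
p,d,K,T=cam('wrist'); np.savez('stemw.npz',p=p,d=d,K=K,T=T)
P=pts(d,K,T); print(status.get_state()['tcp_pos'])
near=lambda x,y,r:np.hypot(P[...,0]-x,P[...,1]-y)<r
dk=P[near(.58,-.06,.03)&(P[...,2]<.07)]; print('deck z',np.median(dk[:,2]))
q=P[near(.63,.056,.045)&(P[...,2]>.125)&(P[...,2]<.135)]; print('cup',len(q),cv2.minEnclosingCircle(q[:,:2].astype(np.float32)),np.median(q[:,2]))
m=near(.612,-.057,.02)&(P[...,2]>.08); q=P[m]; print('stemtop',len(q),q[:,:2].mean(0),cv2.minEnclosingCircle(q[:,:2].astype(np.float32)),np.median(q[:,2]))
v,u=np.nonzero(m); print(u.mean(),v.mean()); 
hsv=cv2.cvtColor(p,cv2.COLOR_BGR2HSV); br=(hsv[...,1]>110)&(hsv[...,0]>12)&(hsv[...,0]<35)&near(.612,-.057,.035)
b=np.array([ray(x[::-1],.0625,K,T)[:2] for x in np.argwhere(br)]); print('brass',len(b)); np.save('b.npy',b)
u0,v0=int(u.mean()),int(v.mean()); c=p[v0-40:v0+40,u0-40:u0+40]; cv2.imwrite('pics/s1.png',cv2.resize(c,None,fx=6,fy=6,interpolation=cv2.INTER_CUBIC)); print(u0-40,v0-40)
```

```text
[ 0.61109153 -0.05828498  0.24025892]
deck z 0.06062706788774694
cup 1135 ((0.6289505362510681, 0.056649550795555115), 0.031198015436530113) 0.12988697647654868
stemtop 122 [ 0.60721359 -0.05602616] ((0.6099787950515747, -0.05625755339860916), 0.007689064368605614) 0.08577438231552464
322.8114754098361 182.88524590163934
brass 2109
282 142
```

View pics/s1.png

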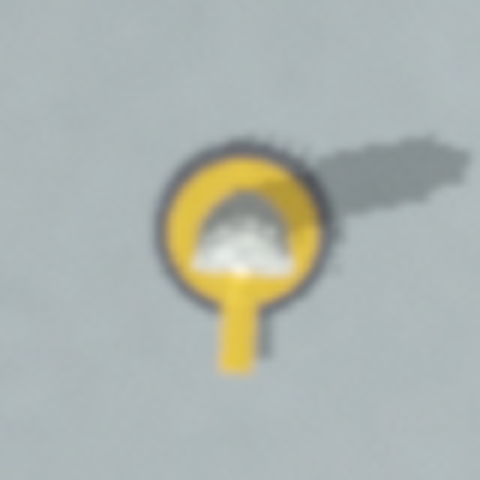

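The crop shows the bare stem at (243,235) inside the brass ring centred at (244,230). Its flat edge faces down (+x), and the tongue goes down and slightly left to (237,373). I refine the axis and angle from the colour mask.

Run:
```python
from h import *
f=np.load('stemw.npz'); p,d,K,T=[f[k] for k in 'pdKT']; c=p[142:222,282:362].astype(int)
m=((c[...,2]-c[...,0])>70); print(m.sum())
uv=np.argwhere(m)[:,::-1]+[282,142]
b=np.array([ray(x,.0625,K,T)[:2] for x in uv]); 
# ring outline (brass disc) away from the tongue
cen=np.array([.611,-.0567])
for _ in range(4):
    r=b[b[:,0]<cen[0]+.006]; h=cv2.convexHull(r.astype(np.float32))[:,0]; h=h[h[:,0]<cen[0]+.004]
    A=np.c_[2*h,np.ones(len(h))]; s=np.linalg.lstsq(A,(h**2).sum(1),rcond=None)[0]; cen=s[:2]
print('ring',cen,np.sqrt(s[2]+cen@cen))
t=b[b[:,0]>cen[0]+.0175]; g=t.mean(0)-cen; print('tongue',len(t),np.degrees(np.arctan2(g[1],g[0])), t[:,0].max()-cen[0], [np.degrees(np.arctan2(*cv2.fitLine(t.astype(np.float32),2,0,.01,.01)[[1,0],0]))])
# stem top face (non-brass inside): flat edge
P=pts(d,K,T); q=P[(P[...,2]>.083)&(np.hypot(P[...,0]-.61,P[...,1]+.057)<.015)]
print('stem y mid',(q[:,1].min()+q[:,1].max())/2, 'x',q[:,0].min(),q[:,0].max())
```

```text
357
ring [ 0.61043281 -0.0569039 ] 0.012988188223792581
tongue 36 -2.54104075900596 0.025360735034632875 [np.float32(-6.226414)]
stem y mid -0.05633365690869404 x 0.6025484750522001 0.6118096961580505
```

step_arm([
  [-0.09,0.573,0],
  [-0.09,0.573,0],
  [-0.09,0.573,0],
  [-0.09,0.573,0],
  [-0.09,0.573,0.2],
  [-0.09,0.573,0.35],
  [-0.09,0.573,0.48],
  [-0.09,0.573,0.56],
  [-0.09,0.573,0.59],
  [-0.09,0.573,0.59],
], yaw=[0,0,0,0,0,0,0,0,0,0], claw=[-1,-1,-1,-1,-1,-1,-1,-1,-1,-1])

```text
time_s: 3.03
tcp_pos: [0.6288, 0.0562, 0.1215]
eef_rot: [-179.9, -0.1, 179.9]
contact_force: [-0.0, 0.2, -0.1]
gripper_width: 0.0877
gripper_force: 0.0
```

step_arm([
  [0,0,0],
  [0,0,0],
  [0,0,0],
  [0,0,0],
  [0,0,0],
  [0,0,0],
], yaw=[0,0,0,0,0,0], claw=[1,1,1,1,1,1], grip_force=12)

```text
time_s: 3.53
tcp_pos: [0.6303, 0.0578, 0.1234]
eef_rot: [180.0, 0.1, -180.0]
contact_force: [1.2, -1.1, 3.3]
gripper_width: 0.0596
gripper_force: 12.0
```

step_arm([
  [0,0,-0.1],
  [0,0,-0.25],
  [0,0,-0.4],
  [0,0,-0.54],
  [0.2,0.25,-0.54],
  [0.4,0.5,-0.54],
  [0.6,0.75,-0.54],
  [0.735,0.9,-0.54],
  [0.735,0.9,-0.54],
  [0.735,0.9,-0.54],
], yaw=[0,0,0,0,0,0,0,0,0,0], claw=[1,1,1,1,1,1,1,1,1,1])

```text
time_s: 4.37
tcp_pos: [0.4803, 0.24, 0.2307]
eef_rot: [179.9, -0.0, -179.9]
contact_force: [-0.5, 0.8, -1.4]
gripper_width: 0.0596
gripper_force: 12.0
```

Run:
```python
from h import *
p,d,K,T=cam('wrist'); print(status.get_state()['tcp_pos'],status.get_state()['gripper_width'])
P=pts(d,K,T)
q=P[(np.hypot(P[...,0]-.482,P[...,1]-.3045)<.045)&(P[...,2]>.064)&(P[...,2]<.076)]; print('twin',len(q),cv2.minEnclosingCircle(q[:,:2].astype(np.float32)),np.median(q[:,2]))
t=status.get_state()['tcp_pos']
q=P[(np.hypot(P[...,0]-t[0],P[...,1]-t[1])<.045)&(P[...,2]>.19)&(P[...,2]<.26)]; print('held',len(q), q.min(0),q.max(0))
cv2.imwrite('pics/t1.png',p)
```

```text
[0.47924528 0.24173927 0.23081165] 0.05917593503747856
twin 897 ((0.4801476001739502, 0.30576223134994507), 0.03080117329955101) 0.06994792611970563
held 9594 [0.44781241 0.19796089 0.19000895] [0.50984755 0.28549863 0.25999349]
```

View pics/t1.png

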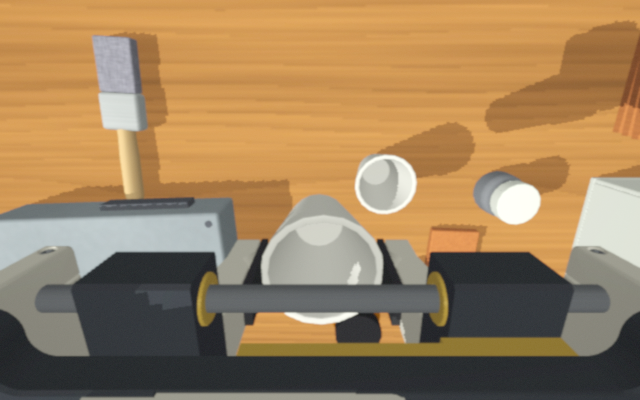

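The picture shows the held cup hanging upright between the fingers at about (322,265), with the twin free at (385,184). I move over the twin and lower.

step_arm([
  [-0.008,0.2,0],
  [-0.008,0.322,0],
  [-0.008,0.322,0.1],
  [-0.008,0.322,0.25],
  [-0.008,0.322,0.38],
  [-0.008,0.322,0.48],
  [-0.008,0.322,0.56],
  [-0.008,0.322,0.62],
  [-0.008,0.322,0.66],
  [-0.008,0.322,0.66],
], yaw=[0,0,0,0,0,0,0,0,0,0], claw=[1,1,1,1,1,1,1,1,1,1])

```text
time_s: 5.25
tcp_pos: [0.4843, 0.3025, 0.0975]
eef_rot: [-180.0, -0.0, -180.0]
contact_force: [0.5, -0.6, -1.1]
gripper_width: 0.0597
gripper_force: 12.0
```

step_arm([
  [0,0,0.01],
  [0,0,0.02],
  [0,0,0.025],
  [0,0,0.025],
], yaw=[0,0,0,0], claw=[1,1,1,1])

```text
time_s: 5.58
tcp_pos: [0.4845, 0.3023, 0.0938]
eef_rot: [180.0, 0.0, 180.0]
contact_force: [-0.6, 0.7, -0.7]
gripper_width: 0.0597
gripper_force: 12.0
```

step_arm([
  [0.008,0.008,0],
  [0.015,0.015,0.01],
  [0.015,0.015,0.02],
  [0.015,0.015,0.02],
], yaw=[0,0,0,0], claw=[1,1,1,1])

```text
time_s: 5.92
tcp_pos: [0.4823, 0.3053, 0.0909]
eef_rot: [180.0, 0.1, -179.9]
contact_force: [0.7, -3.9, 6.9]
gripper_width: 0.0595
gripper_force: 12.0
```

```bash
cat >> h.py <<'E'
def still(k=8):
    "mean TCP and force over k control periods (camera calls pass time)"
    a=[]
    for _ in range(k):
        s=status.get_state(); a.append(np.r_[s['tcp_pos'],s['contact_force'],s['gripper_width'],s['eef_rot'][2]%360]); cams.capture('top')
    return np.mean(a,0),np.std(a,0)
E
python3 - <<'E'
from h import *
a,s=still(6); print(a.round(4),s.round(4))
E
```

```text
[ 4.822000e-01  3.053000e-01  9.080000e-02  7.106000e-01 -3.376300e+00
  7.984700e+00  5.960000e-02  1.800385e+02] [0.000e+00 0.000e+00 0.000e+00 2.736e-01 5.766e-01 5.610e-01 1.000e-04
 6.500e-03]
```

step_arm([
  [0,-0.006,0],
  [0,-0.006,0],
  [0,-0.006,0],
  [0,-0.006,0],
  [0,-0.006,0],
  [0,-0.006,0],
  [0,-0.006,0],
], yaw=[0,0,0,0,0,0,0], claw=[1,1,-1,-1,-1,-1,-1])

```text
time_s: 6.8
tcp_pos: [0.4813, 0.304, 0.0894]
eef_rot: [-180.0, -0.0, 180.0]
contact_force: [-0.7, -0.1, -0.6]
gripper_width: 0.0854
gripper_force: 0.0
```

step_arm([
  [0,0,-0.05],
  [0,0,-0.2],
  [0,0,-0.4],
  [0,0,-0.6],
  [0,0,-0.75],
  [0,0,-0.75],
], yaw=[0,0,0,0,0,0], claw=[-1,-1,-1,-1,-1,-1])

```text
time_s: 7.3
tcp_pos: [0.484, 0.3059, 0.248]
eef_rot: [179.6, 0.5, -179.9]
contact_force: [0.5, 0.8, -0.3]
gripper_width: 0.0877
gripper_force: 0.0
```

Run:
```python
from h import *
p,d,K,T=cam('wrist'); P=pts(d,K,T)
for lo,hi in [(.062,.078),(.09,.106)]:
    q=P[(np.hypot(P[...,0]-.482,P[...,1]-.3045)<.06)&(P[...,2]>lo)&(P[...,2]<hi)]; print(len(q),cv2.minEnclosingCircle(q[:,:2].astype(np.float32)),np.percentile(q[:,2],[5,50,99]))
print(status.get_state()['tcp_pos']); cv2.imwrite('pics/n1.png',p)
```

```text
647 ((0.47689536213874817, 0.3024453818798065), 0.02935248799622059) [0.06363045 0.07031642 0.07777031]
1006 ((0.48227086663246155, 0.3020877540111542), 0.03095257468521595) [0.09119061 0.09769599 0.09950212]
[0.48281439 0.30533726 0.24452871]
```

View pics/n1.png

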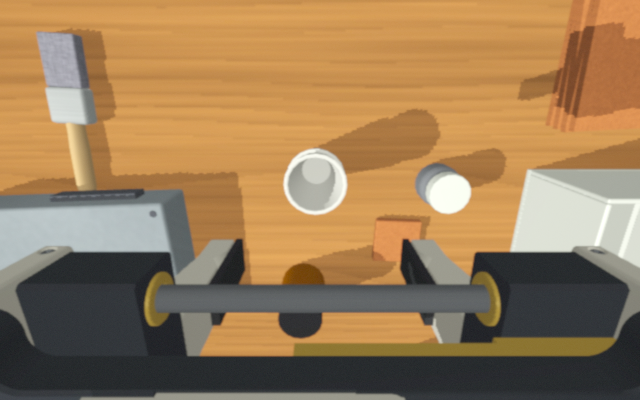

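The cups are nested and upright, with the rim level at z ≈ 0.098 at (316,182). The bystanders at the pot (443,188) and tile (398,238) are untouched. Now to the knob.

step_arm([
  [0,-1,0],
  [0,-1,0],
  [0,-1,0],
  [0,-1,0],
  [0,-1,0],
], yaw=[0,0,0,0,0], claw=[-1,-1,-1,-1,-1])

```text
time_s: 7.77
tcp_pos: [0.4803, 0.1015, 0.2394]
eef_rot: [-180.0, -0.1, -180.0]
contact_force: [0.2, -0.3, 0.3]
gripper_width: 0.0876
gripper_force: 0.0
```

step_arm([
  [0,-1,0],
  [0,-1,0],
  [0,-1,0],
  [0,-1,0],
  [0,-1,0],
], yaw=[0,0,0,0,0], claw=[-1,-1,-1,-1,-1])

```text
time_s: 8.18
tcp_pos: [0.4803, -0.0984, 0.2395]
eef_rot: [-180.0, -0.0, 180.0]
contact_force: [0.9, 0.8, 0.4]
gripper_width: 0.0878
gripper_force: 0.0
```

step_arm([
  [0.155,-0.75,0],
  [0.155,-0.75,0],
  [0.155,-0.75,0],
  [0.155,-0.75,0.2],
  [0.155,-0.75,0.4],
  [0.155,-0.75,0.45],
  [0.155,-0.75,0.45],
  [0.155,-0.75,0.45],
], yaw=[-0.0383,-0.0383,-0.0383,-0.0383,-0.0383,-0.0383,-0.0383,-0.0383], claw=[-1,-1,-1,-1,-1,-1,-1,-1])

```text
time_s: 8.85
tcp_pos: [0.4496, -0.2462, 0.149]
eef_rot: [180.0, -0.2, -166.2]
contact_force: [0.9, -0.1, 0.6]
gripper_width: 0.0873
gripper_force: 0.0
```

Run:
```python
from h import *
p,d,K,T=cam('wrist'); P=pts(d,K,T); print(status.get_state()['tcp_pos'],T.round(3)[:3,3])
m=(P[...,2]>.034)&(P[...,2]<.05)&(np.hypot(P[...,0]-.452,P[...,1]+.245)<.05)
top=P[m]; r=cv2.minAreaRect(top[:,:2].astype(np.float32)); print(r,np.median(top[:,2]))
# in tool frame
W=tool()[0]; q=(top-W[:3,3])@W[:3,:3]; print('tool frame',cv2.minAreaRect(q[:,:2].astype(np.float32)),np.median(q[:,2]))
sk=P[(P[...,2]>.013)&(P[...,2]<.022)&(np.hypot(P[...,0]-.452,P[...,1]+.245)<.05)]; print(cv2.minEnclosingCircle(sk[:,:2].astype(np.float32)))
```

```text
[ 0.45086896 -0.24606778  0.15043212] [ 0.368 -0.265  0.294]
((0.45356467366218567, -0.24597854912281036), (0.048170801252126694, 0.013057911768555641), 13.981128692626953) 0.04058391852111287
tool frame ((-0.0026618242263793945, -0.0004985565319657326), (0.013058305718004704, 0.04816975072026253), 89.82756805419922) 0.1098490967674513
((0.4506644606590271, -0.24655267596244812), 0.02154124528169632)
```

step_arm([
  [0.004,0,0.15],
  [0.004,0,0.3],
  [0.004,0,0.42],
  [0.004,0,0.5],
  [0.004,0,0.55],
  [0.004,0,0.575],
  [0.004,0,0.575],
], yaw=[0,0,0,0,0,0,0], claw=[-1,-1,-1,-1,-1,-1,-1])

```text
time_s: 9.48
tcp_pos: [0.4505, -0.2459, 0.035]
eef_rot: [-180.0, 0.0, -166.2]
contact_force: [-0.7, -0.6, 0.4]
gripper_width: 0.0878
gripper_force: 0.0
```

step_arm([
  [0,0,0],
  [0,0,0],
  [0,0,0],
  [0,0,0],
  [0,0,0],
  [0,0,0],
  [0,0,0],
  [0,0,0],
  [0,0,0],
  [0,0,0],
  [0,0,0],
], yaw=[0,0,0,0,0,0,0,0,0,0,0], claw=[1,1,1,1,1,1,1,1,1,1,1], grip_force=40)

```text
time_s: 10.4
tcp_pos: [0.4496, -0.2462, 0.0345]
eef_rot: [180.0, -0.0, -166.2]
contact_force: [-0.6, 0.7, -0.1]
gripper_width: 0.0196
gripper_force: 0.0
```

step_arm([
  [0,0,0],
  [0,0,0],
  [0,0,0],
  [0,0,0],
  [0,0,0],
], yaw=[0,0,0,0,0], claw=[1,1,1,1,1])

```text
time_s: 10.82
tcp_pos: [0.4496, -0.2461, 0.0345]
eef_rot: [180.0, -0.0, -166.2]
contact_force: [-0.1, 0.7, -0.5]
gripper_width: 0.0135
gripper_force: 40.0
```

step_arm([
  [0,0,-0.05],
  [0,0,-0.2],
  [0,0,-0.35],
  [0,0,-0.5],
  [0,0,-0.5],
  [0,0,-0.5],
], yaw=[0,0,0.02,0.0453,0.0453,0.0453], claw=[1,1,1,1,1,1])

```text
time_s: 11.32
tcp_pos: [0.4508, -0.2463, 0.1372]
eef_rot: [-180.0, 0.3, 177.4]
contact_force: [-0.6, 0.1, -1.0]
gripper_width: 0.0135
gripper_force: 40.0
```

step_arm([
  [-0.763,0.754,0],
  [-0.763,0.754,0],
  [-0.763,0.754,0],
  [-0.763,0.754,0],
  [-0.763,0.754,0],
  [-0.763,0.754,0],
  [-0.763,0.754,0],
  [-0.763,0.754,0],
  [-0.763,0.754,0],
], yaw=[0,0,0,0,0,0,0,0,0], claw=[1,1,1,1,1,1,1,1,1])

```text
time_s: 12.07
tcp_pos: [0.6076, -0.1026, 0.1338]
eef_rot: [-180.0, -0.1, 177.5]
contact_force: [0.2, -0.8, -1.0]
gripper_width: 0.0137
gripper_force: 40.0
```

Run:
```python
from h import *
W,s=tool(); c=cams.calibration('wrist'); K=c['mtx']; TC=np.array(c['T_tool_cam']); p,d=cams.capture('wrist'); np.savez('w2.npz',p=p,d=d,W=W)
print(s['tcp_pos'],s['eef_rot'],s['gripper_width'])
P=pts(d,K,TC) # tool frame
Q=P@W[:3,:3].T+W[:3,3]
m=(np.hypot(P[...,0],P[...,1])<.04)&(P[...,2]>-.02)&(P[...,2]<.05); 
for lo,hi in [(-.012,.004),(.012,.03)]:
    q=P[m&(P[...,2]>lo)&(P[...,2]<hi)]; print('knob',lo,len(q),cv2.minAreaRect(q[:,:2].astype(np.float32)),cv2.minEnclosingCircle(q[:,:2].astype(np.float32)))
m=(np.hypot(Q[...,0]-.6105,Q[...,1]+.0566)<.018)&(Q[...,2]>.08)&(Q[...,2]<.09); q=P[m]; print('stem',len(q),q.min(0),q.max(0))
print(TC.round(3)[:3,3]); cv2.imwrite('pics/w2.png',p)
```

```text
[ 0.6075575  -0.10255839  0.13376321] [-1.79991285e+02 -1.16114287e-01  1.77512977e+02] 0.013676534842577992
knob -0.012 2472 ((0.0006017060950398445, 0.007135845720767975), (0.04050851985812187, 0.04704500734806061), 63.24647903442383) ((-0.0019287308678030968, 0.0013825360219925642), 0.026719892397522926)
knob 0.012 1117 ((0.013449414633214474, 0.0015188567340373993), (0.04091436043381691, 0.017022855579853058), 89.87423706054688) ((0.004938007332384586, 0.0015375418588519096), 0.020557178184390068)
stem 283 [-0.00202185  0.03824081  0.04567082] [0.00687619 0.05374858 0.05368248]
[ 0.085  0.001 -0.145]
```

View pics/w2.png

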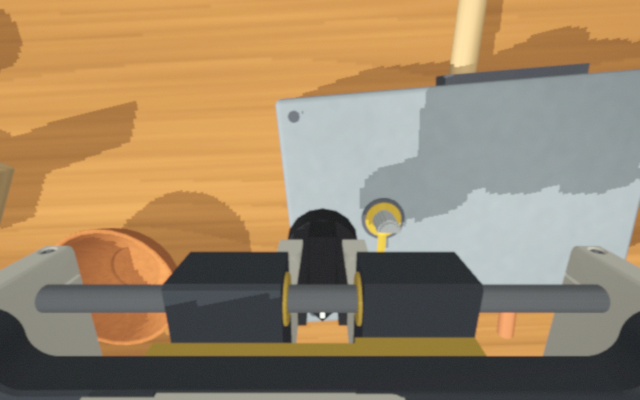

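The wrist view shows the knob gripped at columns 288–357, with its white nose mark at (322,315), centred with no visible twist. The stem is at (388,225), the brass ring at (383,217), and the tongue points down to (382,250). I check the ring and tongue in the tool frame.

Run:
```python
from h import *
f=np.load('w2.npz'); p,d,W=f['p'],f['d'],f['W']; c=cams.calibration('wrist'); K=c['mtx']; T=np.array(c['T_tool_cam'])
zt=W[2,3]-.0625
def rt(uv): r=T[:3,:3]@np.linalg.solve(K,[uv[0],uv[1],1]); return (T[:3,3]+r*(zt-T[2,3])/r[2])[:2]
o=(340,180); q=p[180:253,340:430].astype(int); m=((q[...,2]-q[...,0])>60).astype(np.uint8)
n,l,st,_=cv2.connectedComponentsWithStats(m); m=l==1+st[1:,4].argmax()
b=np.array([rt(x[::-1]+np.array(o)) for x in np.argwhere(m)])
b[:,0]*=-1   # +x like the stem
cen=np.array([.001,.046])
for _ in range(6):
    h=cv2.convexHull(b[b[:,0]<cen[0]+.006].astype(np.float32))[:,0]; h=h[h[:,0]<cen[0]+.004]
    s=np.linalg.lstsq(np.c_[2*h,np.ones(len(h))],(h**2).sum(1),rcond=None)[0]; cen=s[:2]
print('ring, tool',-cen[0],cen[1],'r',np.sqrt(s[2]+cen@cen),len(b))
t=b[(b[:,0]>cen[0]+.0165)]; g=t.mean(0)-cen; print('tongue',len(t),g,np.degrees(np.arctan2(g[1],g[0])),t[:,0].max()-cen[0])
```

```text
ring, tool -0.0012565500019368681 0.04597826602648371 r 0.013069608126015129 631
tongue 105 [ 0.02167535 -0.00012268] -0.32428816076804395 0.026917285747442392
```

step_arm([
  [-0.005,0.15,0],
  [-0.005,0.2225,0],
  [-0.005,0.2225,0],
  [-0.005,0.2225,0.04],
  [-0.005,0.2225,0.06],
  [-0.005,0.2225,0.07],
  [-0.005,0.2225,0.08],
  [-0.005,0.2225,0.08],
], yaw=[0,0,0,0,0,0,0,0], claw=[1,1,1,1,1,1,1,1])

```text
time_s: 12.78
tcp_pos: [0.6112, -0.0584, 0.1178]
eef_rot: [-180.0, -0.1, 177.4]
contact_force: [-0.1, 0.5, -0.2]
gripper_width: 0.0137
gripper_force: 40.0
```

step_arm([
  [0,0,0.008],
  [0,0,0.016],
  [0,0,0.02],
  [0,0,0.02],
], yaw=[0,0,0,0], claw=[1,1,1,1])

```text
time_s: 13.12
tcp_pos: [0.6112, -0.0579, 0.1144]
eef_rot: [-180.0, -0.0, 177.5]
contact_force: [-2.3, -0.2, -0.1]
gripper_width: 0.0135
gripper_force: 40.0
```

step_arm([
  [0.003,0,0],
  [0.003,0,0.01],
  [0.003,0,0.02],
  [0.003,0,0.03],
  [0.003,0,0.03],
], yaw=[0,0,0,0,0], claw=[1,1,1,1,1])

```text
time_s: 13.53
tcp_pos: [0.6109, -0.0577, 0.1079]
eef_rot: [-180.0, -0.0, 177.5]
contact_force: [-0.8, -0.1, -0.9]
gripper_width: 0.0136
gripper_force: 40.0
```

step_arm([
  [0,0,0.005],
  [0,0,0.01],
  [0,0,0.015],
  [0,0,0.02],
  [0,0,0.02],
], yaw=[0,0,0,0,0], claw=[1,1,1,1,1])

```text
time_s: 13.95
tcp_pos: [0.6111, -0.0578, 0.1047]
eef_rot: [-180.0, 0.0, 177.5]
contact_force: [-3.0, 0.8, 3.9]
gripper_width: 0.0141
gripper_force: 40.0
```

step_arm([
  [0.003,0,0.01],
  [0.003,0,0.018],
  [0.003,0,0.026],
  [0.003,0,0.03],
  [0.003,0,0.03],
], yaw=[0,0,0,0,0], claw=[1,1,1,1,1])

```text
time_s: 14.37
tcp_pos: [0.6111, -0.0578, 0.0994]
eef_rot: [-180.0, 0.1, 177.5]
contact_force: [-2.9, 0.2, 9.1]
gripper_width: 0.0136
gripper_force: 40.0
```

Run:
```python
from h import *
a,s=still(5); print(a.round(4),s.round(4))
W,s=tool(); c=cams.calibration('wrist'); p,d=cams.capture('wrist'); P=pts(d,c['mtx'],np.array(c['T_tool_cam'])); Q=P@W[:3,:3].T+W[:3,3]
r=np.hypot(P[...,0],P[...,1]-.0015)
q=P[(r<.04)&(P[...,2]>.01)&(P[...,2]<.032)]; print('skirt',len(q),q.min(0),q.max(0),cv2.minAreaRect(q[:,:2].astype(np.float32)))
k=Q[(r<.0225)&(P[...,0]>.012)&(P[...,2]<.03)&(P[...,2]>.005)]; print('skirt top z',np.percentile(k[:,2],[50,95]))
dk=Q[(np.hypot(Q[...,0]-.56,Q[...,1]+.06)<.015)]; print('deck',np.median(dk[:,2]))
cv2.imwrite('pics/f.png',cv2.resize(p[130:330,200:440],None,fx=3,fy=3))
```

```text
[ 6.110000e-01 -5.780000e-02  9.950000e-02 -2.999100e+00 -9.840000e-02
  8.727300e+00  1.360000e-02  1.774982e+02] [0.000e+00 0.000e+00 1.000e-04 2.987e-01 5.825e-01 2.705e-01 1.000e-04
 1.700e-03]
skirt 1263 [ 0.00347958 -0.01947955  0.01000493] [0.02148901 0.02253228 0.03195223] ((0.012575099244713783, 0.0016049779951572418), (0.017821049317717552, 0.042013462632894516), 0.5055367350578308)
skirt top z [0.08251168 0.09286384]
deck 0.06083673426810164
```

View pics/f.png

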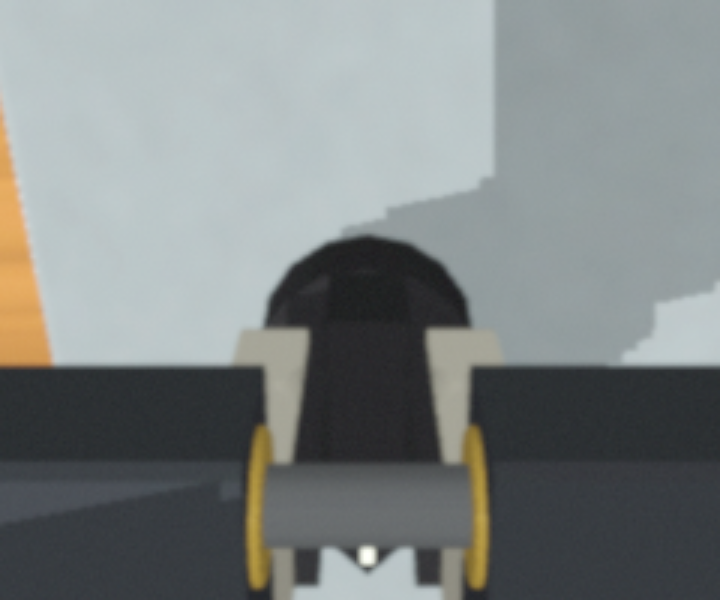

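The knob sits square on the stem, with its nose mark at crop (367,555) in line with the tool. The 8.7 N push means about 5.7 mm of travel. I press a little further.

step_arm([
  [0.003,0,0.004],
  [0.003,0,0.008],
  [0.003,0,0.008],
  [0.003,0,0.008],
  [0.003,0,0.008],
  [0.003,0,0.008],
], yaw=[0,0,0,0,0,0], claw=[1,1,1,1,1,1])

```text
time_s: 15.17
tcp_pos: [0.611, -0.0578, 0.0983]
eef_rot: [-180.0, 0.1, 177.5]
contact_force: [-2.7, -0.2, 9.5]
gripper_width: 0.0136
gripper_force: 40.0
```

```bash
python3 -c "
from h import *
print(job.close_job())"
```

```text
the job is handed in; nothing more can be done
None
```

I nested the cup upright in its twin and let go. The knob is on the stem with the flats matched, still gripped at 40 N and held about 7 mm down (9.5 N), and the job is handed in; no verdict came back.

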